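# Post the spent ink cartridges and shutter the return box

### The arm

A 6-joint arm with a two-finger parallel gripper is mounted at the origin on the work surface. World frame = base frame: x ahead of the robot, y to its left, z up, the work surface at z = 0. Lengths are in m, angles in rad, forces in N, time in s.
With the tool pointing down it reaches from about 0.35 to 0.975 m from the base axis. Payload 7.1 kg.
Tool frame: the origin (TCP) lies midway between the tips of the shut fingers; the grasp point (between the pads) lies 19 mm behind it; z points along the fingers, y is the line along which they close (so a half turn about z gives the same grasp; the last joint's range is limited). The gripper opens to 88 mm and grips with 3 to 60 N. Pads are 20 mm wide; open, the fingers measure 115 mm over their backs; the gripper's body (75 mm by 178 mm) begins 61 mm behind the grasp point.
Start: joints at [-1.219, 0.423, 1.63, -0, 1.089, -0.019], TCP at [0.226, -0.582, 0.223] pointing down, gripper open.
Joint ranges: [-3, 3], [-0.9, 2.11], [0.09, 2.58], [-1.31, 4.45], [0.11, 2.69], [-2.54, 2.54]. Speed limits (rad/s): [2.39, 2.39, 3.01, 3.14, 3.14, 3.14].

### API

Orientations are given as a unit quaternion [w, x, y, z].
In Python, from cell import * gives the robot as it stands.
- The arm moves only by the tool apply_moves, never from a script. Its argument "rows" is one flat list of numbers, 7 for each row, row after row: the turn, a rotation vector about the tool's x, y, z normalised to -1 to 1, where 1 is 30 degrees, then the shift along the tool's x, y, z normalised to -1 to 1, where 1 is 0.2 m, then the closure, from -1 (fully open) to 1 (shut). In form: [wx, wy, wz, dx, dy, dz, hand, wx, wy, wz, dx, dy, dz, hand, ...]. A call has 1 to 5 rows; each row is the pose to reach, as a shift and turn from the pose commanded when the call began, along the tool's axes at that moment; what a row does not reach only later rows make up. A row lasts 1/10 s, in which the tool goes at most 50 mm and 8.59 degrees, less where a joint would pass 70% of its speed; a pose out of reach is approached as far as the arm can. A call with a number of a shift or a turn outside -1 to 1 is refused whole. A call with a gripper value outside its range is refused whole. The fingers move at their own pace and stop on an object; "force" is the grip in N (left out, the last holds). Time passes only in rows, so rows that repeat a pose let the fingers close. It gives the time, the measured TCP pose, the force, the opening and the grip force at its end, in the units of the state.
- sense(): the state, without advancing time (a new reading comes with each control period).
- read_camera(name): name is "scene" or "top" or "wrist"; returns the picture (420x560x3 uint8, red, green, blue); there is no depth.
- camera_params(name): a dict with "mtx" (3x3 intrinsics, pixels), "distortion" ([k1, k2, p1, p2, k3] as OpenCV has them; the pictures are not rectified), "eye" and "orientation" of the camera in the world; the wrist camera has in their place "mount" (4x4, takes a point from camera to tool coordinates, whose origin is the TCP and whose axes are the flange's). Camera axes: x right, y up, looking along -z (the intrinsics and any distortion apply to the point x, -y, -z); pixel columns grow to the right and rows downward; lengths in m; the calibration is good to about 2 mm. A picture is of the moment at which its call begins: read the wrist's pose just before it. camera_params takes no time and is no camera call.
- job_done(): hands the job in; it is judged then, once.
The state is a dict: "clock": time; "q": joint angles; "qd": joint speeds; "joint_efforts": joint torques, N m; "position": TCP position; "orientation": TCP orientation; "wrist_force": force on the tool from outside, world axes, zero at the start; "ft_torque": the same for the moment, N m; "finger_gap": opening from 0.0 (shut) to 1.0 (fully open); "grasp_force": force on a finger pad.
Only numpy, scipy, OpenCV 4.12 (cv2) and the standard library are available. Lean on these libraries where they do the work, as an engineer would, in place of code of your own. Each camera call takes 0.05 s, during which the arm holds its last target. There are 200 camera calls.

### The job

Two return boxes stand on the printer cart; the one with its red shutter fully shut is full, so leave it shut. Draw the part-open shutter of the other box fully back, post every spent ink cartridge through the green spring flap of that box, pushing the flap down and letting it swing shut again, and when all are inside slide its red shutter fully shut. Do not shift the hole punch, pencil cup, tape dispenser or stamp block.

Things in the scene. Friction and masses are not known exactly. Their poses are not given: they have to be found in the camera images.
- box1: fixed grey drop box, 200 (x) x 170 (y) x 180 mm high, walls 5 mm; origin under its centre, x from its near side (green panel, towards the robot) to its far side. White top with a window 81 (x) x 126 (y) mm filled by a green spring flap; a red shutter either covers the flap (shut) or is partly drawn back over the near half (open). The two boxes are alike and may swap places
- box1_window (a point): centre of the window in box1's top, 45 mm towards +x from the box centre, at the height of the top face; axes as the box's
- box1_flap (a joint): green flap's angle, rad: 0 shut (flush with the top), 1.45 hanging inside. Hinged along the far (+x) edge, 86 mm from the box centre; its near edge, 80 mm off, goes down when pushed. Spring 0.03 to 0.06 N m (1 to 4 N on the part pushing) shuts it; it bears a cartridge laid on it. A cartridge let go with its top 15 mm or more below the box top falls clear to the floor, 5 mm up
- box1_shutter (a joint): travel of the red shutter, m: 0 fully shut (plate over the window), 0.092 fully open (drawn towards the box's -x). Plate 90 x 140 x 4 mm, lying 2 to 6 mm above the box top; slides with 2 N of friction and stays where left
- box1_grip (a point): centre of the black fin on the red shutter of box1, the place to grip; fin 40 (x) x 12 (y) x 28 mm high, its top 34 mm above the box top, standing on the middle of the plate; axes as the box's
- box2: fixed grey drop box, 200 (x) x 170 (y) x 180 mm high, walls 5 mm; origin under its centre, x from its near side (green panel, towards the robot) to its far side. White top with a window 81 (x) x 126 (y) mm filled by a green spring flap; a red shutter either covers the flap (shut) or is partly drawn back over the near half (open). The two boxes are alike and may swap places
- box2_window (a point): centre of the window in box2's top, 45 mm towards +x from the box centre, at the height of the top face; axes as the box's
- box2_flap (a joint): green flap's angle, rad: 0 shut (flush with the top), 1.45 hanging inside. Hinged along the far (+x) edge, 86 mm from the box centre; its near edge, 80 mm off, goes down when pushed. Spring 0.03 to 0.06 N m (1 to 4 N on the part pushing) shuts it; it bears a cartridge laid on it. A cartridge let go with its top 15 mm or more below the box top falls clear to the floor, 5 mm up
- box2_shutter (a joint): travel of the red shutter, m: 0 fully shut (plate over the window), 0.092 fully open (drawn towards the box's -x). Plate 90 x 140 x 4 mm, lying 2 to 6 mm above the box top; slides with 2 N of friction and stays where left
- box2_grip (a point): centre of the black fin on the red shutter of box2, the place to grip; fin 40 (x) x 12 (y) x 28 mm high, its top 34 mm above the box top, standing on the middle of the plate; axes as the box's
- cart1_mid (a point): centre of a spent ink cartridge, black with blue label, 50 (x) x 26 (y) x 36 (z) mm, about 32 to 52 g, standing on the printer cart's top at the start; may be absent
- cart2_mid (a point): centre of a spent ink cartridge, black with red label, 50 (x) x 26 (y) x 36 (z) mm, about 32 to 52 g, standing on the printer cart's top at the start; may be absent
- cart3_mid (a point): centre of a spent ink cartridge, black with yellow label, 50 (x) x 26 (y) x 36 (z) mm, about 32 to 52 g, standing on the printer cart's top at the start; may be absent
- cart4_mid (a point): centre of a spent ink cartridge, black with grey label, 50 (x) x 26 (y) x 36 (z) mm, about 32 to 52 g, standing on the printer cart's top at the start; may be absent
- cart5_mid (a point): centre of a spent ink cartridge, black with green label, 50 (x) x 26 (y) x 36 (z) mm, about 32 to 52 g, standing on the printer cart's top at the start; may be absent
- cart6_mid (a point): centre of a spent ink cartridge, black with white label, 50 (x) x 26 (y) x 36 (z) mm, about 32 to 52 g, standing on the printer cart's top at the start; may be absent
- punch: bystander: blue hole punch, 75 x 110 x 65 mm; origin under its centre
- cup: bystander: stainless pencil cup with pencils, 76 mm across, 100 mm high (pencils to 170); origin under its centre
- tape: bystander: black tape dispenser, 60 x 150 x 75 mm; origin under its centre
- stamp: bystander: pale wooden stamp block, 45 x 75 x 37 mm; origin under its centre

How it is judged:
By the outcome, as a careful person would: the job done as asked, in the order asked, and still so for the second after the job is handed in, with the robot touching nothing.
Of cart1, cart2, cart3, cart4, cart5, cart6 only 4 to 6 are there at a start; the rules pass over those that are not, and their reading is None.
At some moment in a run one of cart1, cart2, cart3, cart4, cart5, cart6 may be knocked a few centimetres aside while the robot is not near it.
Once in a run the grip may slacken for a moment while it holds something.
It also fails if it takes over 210 s, if anything falls off the work surface, if the arm or the gripper's body presses on something with over 40 N, if the wrist force passes 120 N, or if a joint passes its speed limit or range.

## Working session

There is one attempt and no reset: what is moved stays moved. The work goes in short steps, Python scripts to look and compute and a tool call to move; the robot and the scene stay as the last step left them, time stands still between calls to the robot, and variables do not carry over. Pictures are saved under pics/ and viewed, at most 14 in all, crops included, and the job is handed in when it is done.

Besides the shell and the picture viewer there is one more tool, called after "Call:" as name(argument=value, ...), one argument or row to a line, values as JSON. apply_moves: Moves the arm, as the interface text tells. Scaled input: -1 to 1 covers 0.2 m each way for a shift and 30 degrees each way for a turn. Its arguments: {"type":"object","properties":{"rows":{"type":"array"},"force":{"type":"number"}},"required":["rows"]}

```bash
ls; mkdir -p pics; python3 - <<'E'
from cell import *
import cv2
for n in ("top","scene"):
    p=camera_params(n); print(n,{k:(v.tolist() if hasattr(v,'tolist') else v) for k,v in p.items()})
    cv2.imwrite(f"pics/{n}0.png",cv2.resize(read_camera(n)[:,:,::-1],(800,600),interpolation=cv2.INTER_CUBIC))
print(camera_params("wrist")); print(sense())
E
```

```text
pics
top {'mtx': [[536.7068184979901, 0.0, 279.6448043793256], [0.0, 536.7068184979901, 204.22121390517643], [0.0, 0.0, 1.0]], 'distortion': [-0.20933849633566878, 0.0, 0.0, 0.0, 0.0], 'eye': [0.3713160351439725, -0.023151046157631423, 1.6224120927197], 'orientation': [0.7081978440772356, 0.03357080556653233, -0.033312504766827344, -0.7044282019369537]}
scene {'mtx': [[477.94549125664287, 0.0, 277.5074228981408], [0.0, 477.94549125664287, 202.76747318450768], [0.0, 0.0, 1.0]], 'distortion': [-0.10352662726148917, 0.0, 0.0, 0.0, 0.0], 'eye': [1.1827107221609607, -0.2732058775259809, 1.011315891104714], 'orientation': [0.7801051829267116, 0.28086053488645074, 0.1902118394339277, 0.5257116316511746]}
{'mtx': array([[356.68609973,   0.        , 278.42068505],
       [  0.        , 356.68609973, 210.78939109],
       [  0.        ,   0.        ,   1.        ]]), 'distortion': array([-0.0163875,  0.       ,  0.       ,  0.       ,  0.       ]), 'mount': array([[-7.40274434e-04,  9.57149741e-01,  2.89592515e-01,
         7.92481269e-02],
       [ 9.99999693e-01,  7.82758565e-04, -3.08811547
[... 206 characters left out ...]
clock': 0.1, 'q': array([-1.21900342e+00,  4.23757891e-01,  1.63060314e+00, -7.99335072e-06,
        1.08863305e+00, -1.90030236e-02]), 'qd': array([ 0.00037843, -0.00102182, -0.00365664, -0.00082122,  0.00038581,
        0.00111476]), 'joint_efforts': array([-1.68815527e-04, -5.45615780e+01, -2.74327898e+01,  6.45399769e-02,
        1.88244029e-02, -2.12491972e-05]), 'position': array([ 0.22631778, -0.58203788,  0.22198762]), 'orientation': array([-6.90450673e-04,  9.82862385e-01,  1.84339473e-01, -1.19548988e-04]), 'wrist_force': array([-0.23810317, -0.4789825 ,  0.20198082]), 'ft_torque': array([-0.00537189,  0.00146743, -0.00101903]), 'grasp_force': 0.0, 'finger_gap': 1.0014101861402973}
```

View pics/top0.png

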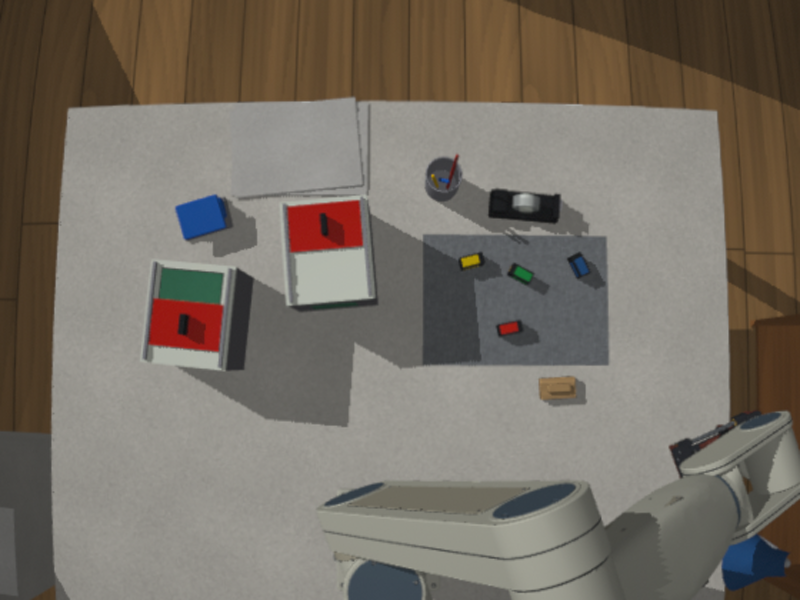

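View pics/scene0.png

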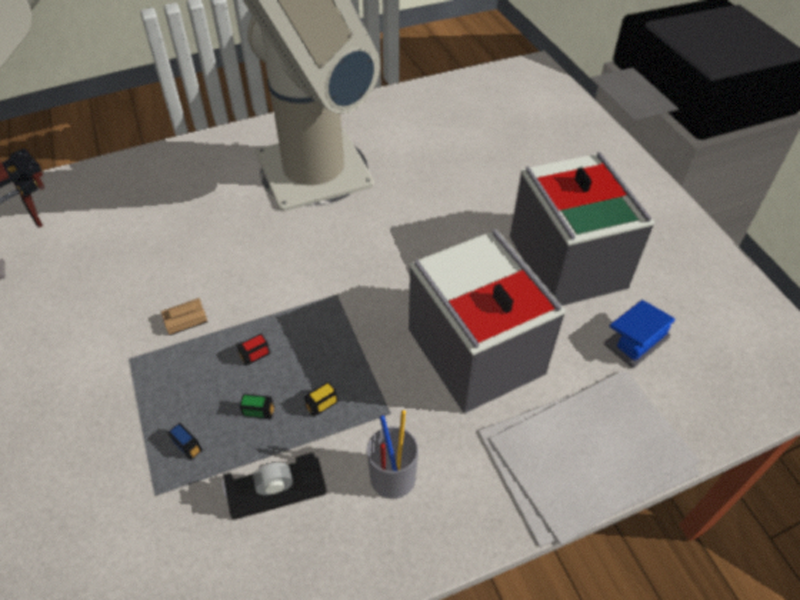

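```bash
cat > h.py <<'E'
from cell import *
import cv2, numpy as np
from scipy.spatial.transform import Rotation as R
def rot(q): return R.from_quat([q[1],q[2],q[3],q[0]])
def pose(s=None):
    s=s or sense(); return np.array(s["position"]),rot(s["orientation"])
def cam(name,st=None):
    p=camera_params(name); K=p["mtx"]; D=np.array(p["distortion"])
    if name=="wrist":
        t,r=pose(st); T=np.eye(4); T[:3,:3]=r.as_matrix(); T[:3,3]=t; T=T@p["mount"]
        return K,D,T[:3,3],T[:3,:3]
    return K,D,np.array(p["eye"]),rot(p["orientation"]).as_matrix()
def px2w(c,px,z):
    K,D,e,M=c; u=cv2.undistortPoints(np.array(px,float).reshape(-1,1,2),np.array(K),D).reshape(-1,2)
    d=np.c_[u[:,0],-u[:,1],-np.ones(len(u))]@M.T
    return e+d*((z-e[2])/d[:,2])[:,None]
def hsvmask(im,kind):
    h=cv2.cvtColor(im,cv2.COLOR_RGB2HSV); H,S,V=h[...,0].astype(int),h[...,1],h[...,2]
    hr={"red":(-8,8),"yellow":(22,34),"green":(52,85),"blue":(100,120)}[kind]
    H=np.where(H>170,H-180,H)
    return ((H>=hr[0])&(H<=hr[1])&(S>110)&(V>50)).astype(np.uint8)
def rects(im,c,kind,z,amin):
    out=[]
    for k in cv2.findContours(hsvmask(im,kind),cv2.RETR_EXTERNAL,cv2.CHAIN_APPROX_NONE)[0]:
        if cv2.contourArea(k)<amin: continue
        w=px2w(c,k.reshape(-1,2),z)[:,:2]
        (cx,cy),(a,b),t=cv2.minAreaRect((w*1000).astype(np.float32))
        if a<b: a,b,t=b,a,t+90
        t=(t+90)%180-90   # long-axis yaw in world, deg
        out.append((kind,round(cx),round(cy),round(a),round(b),round(t,1),k.reshape(-1,2).mean(0).round().tolist()))
    return out
def plan(x=None,y=None,z=None,yaw=None):
    "yaw: world direction (deg) of tool x; tool pointing down. prints turn(/30deg) and shift(/0.2m)"
    t,r=pose(); M=r.as_matrix(); y0=np.degrees(np.arctan2(M[1,0],M[0,0])); yaw=y0 if yaw is None else yaw
    tgt=np.array([t[i] if v is None else v for i,v in enumerate((x,y,z))])
    g=R.from_euler("z",yaw,degrees=True)*R.from_matrix(np.diag([1,-1,-1.]))
    w=(r.inv()*g).as_rotvec(degrees=True)/30; d=M.T@(tgt-t)/0.2
    print("tcp",t.round(4),"yaw",round(y0,1),"-> turn",w.round(3),"shift",d.round(3))
E
python3 - <<'E'
from h import *
im=read_camera("top"); c=cam("top")
for k,z in (("red",.036),("yellow",.036),("green",.036),("blue",.036)):
    for r in rects(im,c,k,z,12): print(r)
print("box plane")
for k in("red","green"):
    for r in rects(im,c,k,.186 if k=="red" else .18,400): print(r)
# box top corners as seen (800x600 px)
print(px2w(c,np.array([[152,262],[238,267],[228,369],[142,360],[183,324]])*.7,.18).round(3))
print(sense()["clock"])
plan(.5,-.25,.3,0)
E
```

```text
('red', 448, -248, 41, 22, -78.7, [356.0, 229.0])
('red', 451, 430, 155, 99, 85.3, [130.0, 227.0])
('red', 661, 137, 154, 99, -84.6, [227.0, 158.0])
('red', 789, -134, 53, 7, -14.0, [317.0, 117.0])
('yellow', 587, -169, 40, 25, -78.3, [329.0, 183.0])
('green', 534, 421, 129, 58, 85.1, [133.0, 200.0])
('green', 562, -280, 38, 20, 63.0, [366.0, 191.0])
('blue', -63, -802, 157, 108, -79.5, [526.0, 394.0])
('blue', 578, -400, 38, 28, 26.1, [405.0, 187.0])
('blue', 682, 401, 104, 78, -73.5, [141.0, 151.0])
box plane
('red', 444, 387, 140, 90, 85.3, [130.0, 227.0])
('red', 634, 122, 139, 89, -84.6, [227.0, 158.0])
('green', 519, 380, 117, 53, 85.1, [133.0, 200.0])
[[0.564 0.459 0.18 ]
 [0.554 0.287 0.18 ]
 [0.359 0.302 0.18 ]
 [0.374 0.473 0.18 ]
 [0.444 0.392 0.18 ]]
0.15
tcp [ 0.2263 -0.5821  0.2221] yaw 21.2 -> turn [-0.002  0.     0.708] shift [ 1.877 -1.052 -0.388]
```

Call:
apply_moves(
  rows=[0,0,0.708,0.94,-0.53,-0.4,-1,0,0,0.708,0.94,-0.53,-0.4,-1,0,0,0.708,0.94,-0.53,-0.4,-1,0,0,0.708,0.94,-0.53,-0.4,-1,0,0,0.708,0.94,-0.53,-0.4,-1],
)

```text
clock: 0.65
position: [0.3649, -0.4134, 0.3039]
orientation: [0.0, 1.0, 0.001, 0.0]
wrist_force: [-0.7, -0.3, 0.2]
finger_gap: 1.0
grasp_force: 0.0
```

```bash
python3 -c "
from h import *
plan(.5,-.25,.33,0)"
```

```text
tcp [ 0.3649 -0.4134  0.3039] yaw 0.1 -> turn [ 0.001 -0.002  0.003] shift [ 0.677 -0.816 -0.13 ]
```

Call:
apply_moves(
  rows=[0,0,0,0.3,-1,-0.13,-1,0,0,0,0.3,-1,-0.13,-1,0,0,0,0.3,-1,-0.13,-1,0,0,0,0.3,-1,-0.13,-1,0,0,0,0.3,-1,-0.13,-1],
)

```text
clock: 1.15
position: [0.424, -0.2119, 0.3293]
orientation: [-0.0, 1.0, 0.002, 0.0]
wrist_force: [0.4, 0.3, 0.4]
finger_gap: 1.006
grasp_force: 0.0
```

Call:
apply_moves(
  rows=[0,0,0,0.1,-1,0,-1,0,0,0,0.1,-1,0,-1,0,0,0,0.1,-1,0,-1,0,0,0,0.1,-1,0,-1],
)

```text
clock: 1.55
position: [0.443, -0.0154, 0.3286]
orientation: [0.0, 1.0, -0.0, 0.0]
wrist_force: [0.4, -0.7, -0.1]
finger_gap: 0.999
grasp_force: 0.0
```

Call:
apply_moves(
  rows=[0,0,0,0,-1,0,-1,0,0,0,0,-1,0,-1,0,0,0,0,-1,0,-1,0,0,0,0,-1,0,-1],
)

```text
clock: 1.95
position: [0.443, 0.1849, 0.3286]
orientation: [0.0, 1.0, -0.0, 0.0]
wrist_force: [1.7, -0.1, -0.1]
finger_gap: 1.0
grasp_force: 0.0
```

Call:
apply_moves(
  rows=[0,0,0.157,0,-1,0,-1,0,0,0.157,0,-1,0,-1,0,0,0.157,0,-1,0,-1,0,0,0.157,0,-1,0,-1,0,0,0.157,0,-1,0,-1],
)

```text
clock: 2.45
position: [0.4431, 0.388, 0.3278]
orientation: [-0.001, 0.999, -0.039, -0.0]
wrist_force: [-0.2, -0.4, -0.7]
finger_gap: 0.998
grasp_force: 0.0
```

```bash
python3 - <<'E'
from h import *
s=sense(); c=cam("wrist",s); im=read_camera("wrist")
cv2.imwrite("pics/w1.png",cv2.resize(im[:,:,::-1],(800,600)))
for k,z in(("red",.186),("green",.18)):
    for r in rects(im,c,k,z,800): print(r)
plan(.444,.387,.30,-4.7)
E
```

```text
('red', 338, 275, 110, 27, 38.8, [408.0, 291.0])
('red', 358, 521, 114, 21, -48.0, [147.0, 290.0])
('red', 443, 388, 140, 90, 85.1, [279.0, 194.0])
('green', 517, 381, 121, 57, 85.6, [288.0, 114.0])
tcp [0.443  0.3854 0.3276] yaw -4.5 -> turn [0.002 0.001 0.006] shift [ 0.004 -0.009  0.138]
```

View pics/w1.png

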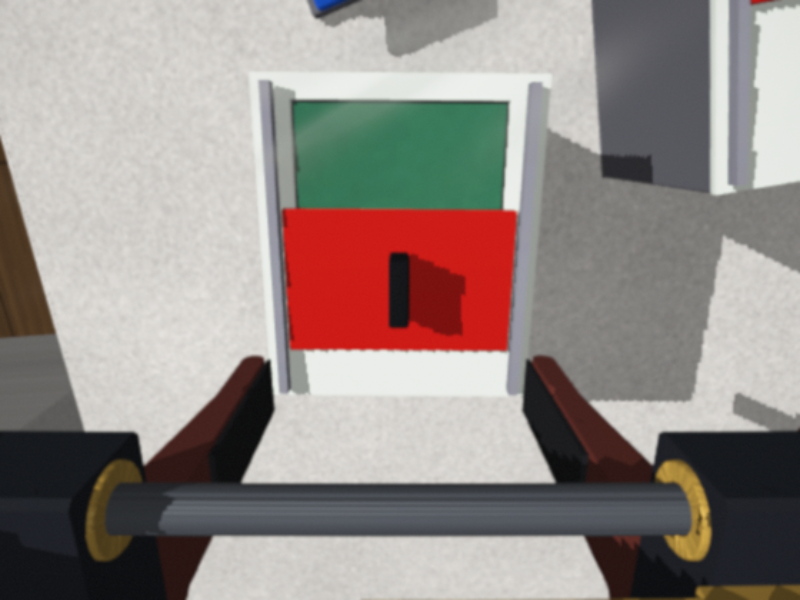

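Call:
apply_moves(
  rows=[0,0,0,0,-0.01,0.45,-1,0,0,0,0,-0.01,0.6,-1,0,0,0,0,-0.01,0.675,-1,0,0,0,0,-0.01,0.675,-1,0,0,0,0,-0.01,0.675,1],
  force=15,
)

```text
clock: 3.0
position: [0.4438, 0.3843, 0.1942]
orientation: [0.001, 0.999, -0.042, -0.0]
wrist_force: [0.3, 0.9, 0.4]
finger_gap: 0.941
grasp_force: 0.0
```

Call:
apply_moves(
  rows=[0,0,0,0,0,0,1,0,0,0,0,0,0,1,0,0,0,0,0,0,1,0,0,0,0,0,0,1,0,0,0,0,0,0,1],
)

```text
clock: 3.5
position: [0.4434, 0.3855, 0.1941]
orientation: [-0.0, 0.999, -0.041, 0.0]
wrist_force: [0.4, -0.4, 0.2]
finger_gap: 0.494
grasp_force: 0.0
```

Call:
apply_moves(
  rows=[0,0,0,-0.05,0,0,1,0,0,0,-0.09,0,0,1,0,0,0,-0.12,0,0,1,0,0,0,-0.14,0,0,1,0,0,0,-0.14,0,0,1],
)

```text
clock: 4.0
position: [0.4149, 0.39, 0.1937]
orientation: [-0.002, 0.999, -0.041, 0.0]
wrist_force: [0.0, 10.2, -6.4]
finger_gap: 0.134
grasp_force: 15.0
```

Call:
apply_moves(
  rows=[0,0,0,-0.03,-0.01,0,1,0,0,0,-0.06,-0.01,0,1,0,0,0,-0.08,-0.01,0,1,0,0,0,-0.08,-0.01,0,1],
)

```text
clock: 4.4
position: [0.3987, 0.3914, 0.1937]
orientation: [-0.0, 0.999, -0.041, -0.0]
wrist_force: [-1.8, 4.8, -1.4]
finger_gap: 0.137
grasp_force: 15.0
```

```bash
python3 - <<'E'
from h import *
s=sense(); c=cam("wrist",s); im=read_camera("wrist")
cv2.imwrite("pics/w2.png",cv2.resize(im[:,:,::-1],(800,600)))
for k,z in(("red",.186),("green",.18)):
    for r in rects(im,c,k,z,800): print(r)
print(s["wrist_force"]);plan(.444,.387,.30,-4.7)
E
```

```text
('red', 411, 390, 140, 116, 85.0, [278.0, 222.0])
('green', 499, 383, 122, 45, 85.3, [266.0, 49.0])
[-1.77123521  4.75815528 -1.37408631]
tcp [0.3988 0.3914 0.1937] yaw -4.7 -> turn [-0.001  0.002 -0.   ] shift [ 0.227  0.003 -0.532]
```

View pics/w2.png

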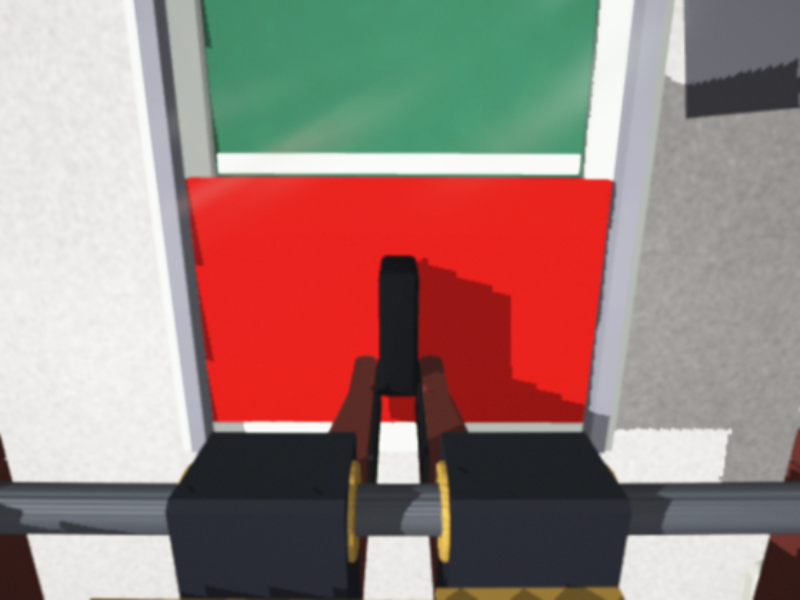

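Call:
apply_moves(
  rows=[0,0,0,-0.03,0,0,1,0,0,0,-0.06,0,0,1,0,0,0,-0.06,0,0,1],
)

```text
clock: 4.75
position: [0.3895, 0.3923, 0.1939]
orientation: [-0.001, 0.999, -0.041, 0.002]
wrist_force: [10.6, 2.7, -7.3]
finger_gap: 0.132
grasp_force: 15.0
```

```bash
python3 - <<'E'
from h import *
s=sense(); c=cam("wrist",s); im=read_camera("wrist")
e=px2w(c,np.array([[400,153]])*.7,.18); 
h=hsvmask(im,"red"); r=np.where(h[:,250])[0]; g=np.where(hsvmask(im,"green")[:,280])[0]
print(r.min(),r.max(),g.max(), px2w(c,[[250,r.min()]],.186),px2w(c,[[280,g.max()]],.18)); print(s["wrist_force"],s["position"])
E
```

```text
122 321 85 [[0.4611792  0.39962015 0.186     ]] [[0.47657274 0.38436249 0.18      ]]
[10.58528791  2.65503491 -7.27735042] [0.3895198  0.39226665 0.19385075]
```

Call:
apply_moves(
  rows=[0,0,0,0,0,0,-1,0,0,0,0,0,0,-1,0,0,0,0,0,0,-1,0,0,0,0,0,-0.2,-1,0,0,0,0,0,-0.45,-1],
)

```text
clock: 5.3
position: [0.3861, 0.3905, 0.2824]
orientation: [0.002, 0.999, -0.041, -0.002]
wrist_force: [0.9, 0.8, 0.4]
finger_gap: 0.548
grasp_force: 0.0
```

Call:
apply_moves(
  rows=[0,0,0,0.15,0,-0.3,-0.2,0,0,0,0.15,0,-0.3,-0.2,0,0,0,0.15,0,-0.3,-0.2],
)

```text
clock: 5.6
position: [0.4191, 0.3902, 0.3467]
orientation: [-0.002, 0.999, -0.041, 0.002]
wrist_force: [0.1, -0.5, -0.1]
finger_gap: 0.602
grasp_force: 0.0
```

```bash
python3 - <<'E'
from h import *
s=sense(); c=cam("wrist",s); im=read_camera("wrist")
for k,z in(("red",.186),("green",.18)):
    for r in rects(im,c,k,z,800): print(r)
im=read_camera("top"); c=cam("top")
for k,z in (("red",.036),("yellow",.036),("green",.036),("blue",.036)):
    for r in rects(im,c,k,z,12): print(r)
plan(.534,-.17,.33,0)
E
```

```text
('red', 313, 312, 96, 31, 17.0, [361.0, 290.0])
('red', 416, 390, 140, 89, 85.1, [280.0, 193.0])
('green', 536, 416, 59, 17, -70.1, [238.0, 62.0])
('green', 511, 381, 120, 69, 85.2, [294.0, 97.0])
('red', 448, -248, 41, 22, -78.7, [356.0, 229.0])
('red', 419, 403, 97, 96, -4.7, [140.0, 240.0])
('red', 661, 137, 154, 99, -84.6, [227.0, 158.0])
('red', 788, -134, 56, 7, -14.0, [317.0, 117.0])
('yellow', 587, -169, 40, 25, -78.3, [329.0, 183.0])
('green', 528, 421, 128, 71, 84.9, [133.0, 202.0])
('green', 560, -279, 38, 26, 62.8, [365.0, 191.0])
('blue', -46, -801, 162, 141, -79.5, [526.0, 392.0])
('blue', 578, -400, 38, 28, 26.1, [405.0, 186.0])
('blue', 682, 401, 104, 78, -73.5, [141.0, 151.0])
tcp [0.4168 0.389  0.3427] yaw -4.7 -> turn [ 0.002  0.002 -0.157] shift [0.814 2.737 0.065]
```

```bash
python3 - <<'E'
from h import *
s=sense(); c=cam("wrist",s); im=read_camera("wrist")
K,D,e,M=c
th=np.radians(-4.8); ux=np.array([np.cos(th),np.sin(th)]); uy=np.array([-ux[1],ux[0]])
o=np.array([.46,.387])
for v in(-.03,.03):
  for z in(.18,.186):
    xs=np.arange(-.12,.12,.0005); P=np.c_[o+np.outer(xs,ux)+v*uy,np.full(len(xs),z)]
    q=(P-e)@M; q[:,1:]*=-1
    px=cv2.projectPoints(q,np.zeros(3),np.zeros(3),np.array(K),D)[0].reshape(-1,2).astype(np.float32)
    a=cv2.remap(im,px[:,0],px[:,1],cv2.INTER_LINEAR)[:,0].astype(int)
    g=np.abs(np.diff(a[::2],axis=0)).sum(1); ix=[i for i in range(1,len(g)-1) if g[i]>40 and g[i]>=g[i-1] and g[i]>g[i+1]]
    print(v,z,[(round(1000*(xs[2*i+1])),a[2*i+4].tolist() if 2*i+4<len(a) else 0) for i in ix])
cv2.imwrite("pics/w3.png",cv2.resize(im[:,:,::-1],(800,600)))
E
```

```text
-0.03 0.18 [(-91, [203, 56, 51]), (0, [230, 219, 213]), (8, [157, 177, 164]), (10, [233, 236, 232]), (17, [65, 128, 98]), (89, [226, 231, 225]), (113, [148, 148, 143]), (117, [0, 0, 0])]
-0.03 0.186 [(-89, [200, 70, 65]), (1, [234, 234, 229]), (9, [173, 192, 178]), (11, [235, 238, 234]), (17, [70, 130, 100]), (88, [226, 231, 225]), (112, [147, 147, 143]), (116, [0, 0, 0])]
0.03 0.18 [(-90, [208, 39, 34]), (0, [230, 219, 213]), (8, [149, 169, 156]), (10, [232, 237, 232]), (17, [59, 123, 92]), (89, [229, 233, 228]), (117, [0, 0, 0])]
0.03 0.186 [(-88, [208, 47, 43]), (1, [233, 234, 229]), (9, [164, 184, 170]), (11, [236, 239, 235]), (17, [67, 128, 98]), (88, [229, 234, 229]), (116, [0, 0, 0])]
```

View pics/w3.png

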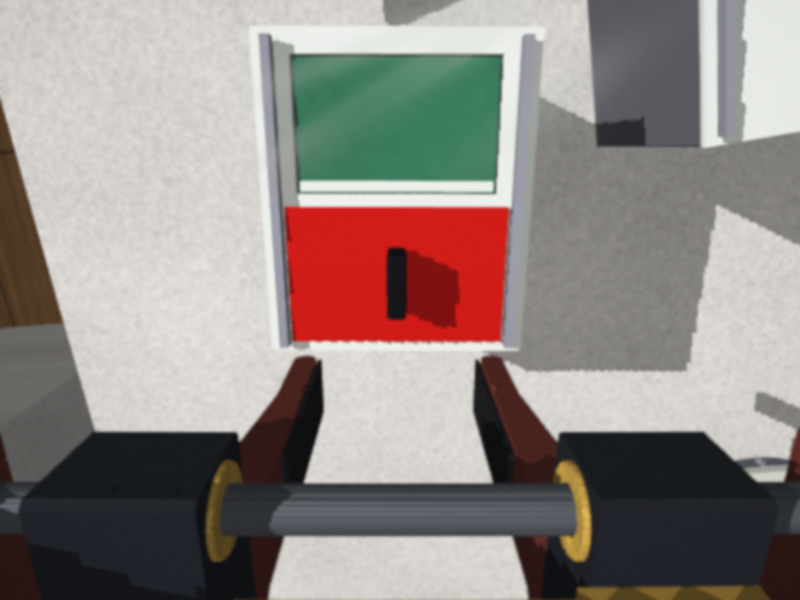

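```bash
cat >> h.py <<'E'
def route(*wp):
    "wp: (x,y,z,yaw). prints calls: wz, dx,dy,dz, rows needed; assumes each is reached"
    t,r=pose(); M=r.as_matrix(); yaw=np.degrees(np.arctan2(M[1,0],M[0,0])); print("tcp",t.round(4),"yaw",round(yaw,1))
    tilt=(R.from_euler("z",yaw,degrees=True)*R.from_matrix(np.diag([1,-1,-1.])));w=(r.inv()*tilt).as_rotvec(degrees=True)/30
    print("tilt fix",w.round(3))
    for x,y,z,ya in wp:
        d=np.array([x,y,z])-t; n=max(1,int(np.ceil(abs(ya-yaw)/30)),int(np.ceil(np.linalg.norm(d)/.2)))
        for k in range(n):
            y0=yaw+(ya-yaw)*k/n; m=(R.from_euler("z",y0,degrees=True)*R.from_matrix(np.diag([1,-1,-1.]))).as_matrix()
            s=m.T@(d/n)/.2; rows=max(np.ceil(np.linalg.norm(d)/n/.05),np.ceil(abs(ya-yaw)/n/8.5))
            print("  wz %.3f  d %s rows %d"%(-(ya-yaw)/n/30,s.round(3),rows),"end" if k==n-1 else "")
        t=np.array([x,y,z]); yaw=ya
E
python3 - <<'E'
from h import *
c=cam("top")
print("cup",px2w(c,[[443*.7,172*.7]],.1),"tape",px2w(c,np.array([[490,190],[560,195],[558,222],[490,220]])*.7,.06).round(3))
route((.43,.05,.30,50),(.448,-.2,.20,102))
E
```

```text
cup [[ 0.76123831 -0.10950531  0.1       ]] tape [[ 0.734 -0.21   0.06 ]
 [ 0.725 -0.358  0.06 ]
 [ 0.668 -0.352  0.06 ]
 [ 0.67  -0.209  0.06 ]]
tcp [0.4163 0.3888 0.3419] yaw -4.7
tilt fix [0.004 0.004 0.   ]
  wz -0.912  d [0.104 0.841 0.105] rows 4 
  wz -0.912  d [-0.295  0.795  0.105] rows 4 end
  wz -0.867  d [-0.45   0.436  0.25 ] rows 4 
  wz -0.867  d [-0.596  0.195  0.25 ] rows 4 end
```

Call:
apply_moves(
  rows=[0,0,-0.91,0.1,0.84,0.1,-0.2,0,0,-0.91,0.1,0.84,0.1,-0.2,0,0,-0.91,0.1,0.84,0.1,-0.2,0,0,-0.91,0.1,0.84,0.1,-0.2,0,0,-0.91,0.1,0.84,0.1,-0.2],
)

```text
clock: 6.25
position: [0.4218, 0.2176, 0.3214]
orientation: [0.001, 0.981, 0.195, -0.002]
wrist_force: [-0.0, 0.7, 1.3]
finger_gap: 0.599
grasp_force: 0.0
```

Call:
apply_moves(
  rows=[0,0,-0.91,-0.3,0.8,0.1,-0.2,0,0,-0.91,-0.3,0.8,0.1,-0.2,0,0,-0.91,-0.3,0.8,0.1,-0.2,0,0,-0.91,-0.3,0.8,0.1,-0.2,0,0,-0.91,-0.3,0.8,0.1,-0.2],
)

```text
clock: 6.75
position: [0.4287, 0.0471, 0.302]
orientation: [-0.0, 0.907, 0.421, -0.002]
wrist_force: [-0.1, -0.5, -0.3]
finger_gap: 0.599
grasp_force: 0.0
```

Call:
apply_moves(
  rows=[0,0,-0.87,-0.45,0.44,0.25,-0.2,0,0,-0.87,-0.45,0.44,0.25,-0.2,0,0,-0.87,-0.45,0.44,0.25,-0.2,0,0,-0.87,-0.45,0.44,0.25,-0.2,0,0,-0.87,-0.45,0.44,0.25,-0.2],
)

```text
clock: 7.25
position: [0.4387, -0.0755, 0.2522]
orientation: [-0.001, 0.789, 0.615, -0.001]
wrist_force: [0.3, 0.3, 0.1]
finger_gap: 0.601
grasp_force: 0.0
```

Call:
apply_moves(
  rows=[0,0,-0.87,-0.6,0.2,0.25,-0.2,0,0,-0.87,-0.6,0.2,0.25,-0.2,0,0,-0.87,-0.6,0.2,0.25,-0.2,0,0,-0.87,-0.6,0.2,0.25,-0.2,0,0,-0.87,-0.6,0.2,0.25,-0.2],
)

```text
clock: 7.75
position: [0.4492, -0.2011, 0.2029]
orientation: [-0.001, 0.63, 0.777, 0.0]
wrist_force: [-0.6, 0.6, -0.4]
finger_gap: 0.598
grasp_force: 0.0
```

```bash
python3 - <<'E'
from h import *
s=sense(); c=cam("wrist",s); im=read_camera("wrist")
cv2.imwrite("pics/w4.png",cv2.resize(im[:,:,::-1],(800,600)))
for k in("red","yellow","green","blue"):
    for r in rects(im,c,k,.036,100): print(r)
route((.448,-.248,.06,101.3),(.448,-.248,.01,101.3))
E
```

```text
('red', 601, -419, 58, 23, -77.8, [372.0, 394.0])
('red', 394, -463, 61, 23, -83.1, [184.0, 394.0])
('red', 804, -380, 70, 32, -64.5, [550.0, 399.0])
('red', 191, -508, 65, 35, -78.4, [11.0, 399.0])
('red', 769, -280, 40, 9, -64.8, [557.0, 321.0])
('red', 561, -290, 113, 38, -60.7, [363.0, 296.0])
('red', 382, -328, 114, 37, 84.3, [195.0, 296.0])
('red', 447, -249, 38, 20, -78.2, [267.0, 236.0])
('yellow', 347, -414, 75, 8, -89.7, [149.0, 356.0])
('yellow', 589, -169, 39, 21, -75.0, [430.0, 187.0])
('yellow', 569, -170, 36, 9, -75.4, [410.0, 184.0])
('green', 566, -271, 20, 19, -27.9, [377.0, 279.0])
('blue', 574, -407, 28, 21, 25.9, [349.0, 385.0])
tcp [ 0.4493 -0.2007  0.2033] yaw 101.9
tilt fix [-0.001 -0.002  0.   ]
  wz 0.021  d [-0.23  -0.055  0.717] rows 4 end
  wz -0.000  d [0.   0.   0.25] rows 1 end
```

View pics/w4.png

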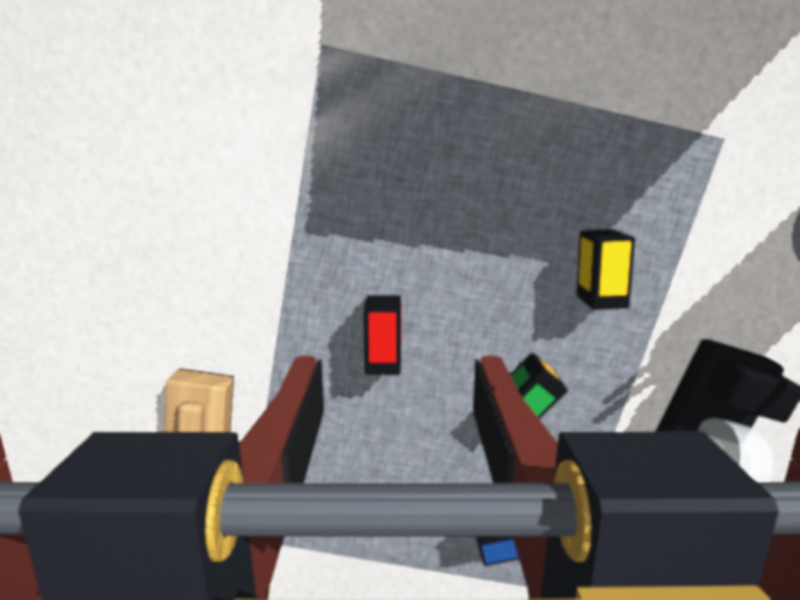

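Call:
apply_moves(
  rows=[0,0,0.02,-0.235,-0.045,0.2,-0.2,0,0,0.02,-0.235,-0.045,0.45,-0.2,0,0,0.02,-0.235,-0.045,0.72,-0.2,0,0,0.02,-0.235,-0.045,0.88,-0.2,0,0,0.02,-0.235,-0.045,0.965,-0.2],
  force=15,
)

```text
clock: 8.3
position: [0.4487, -0.2469, 0.0075]
orientation: [-0.002, 0.633, 0.774, -0.0]
wrist_force: [0.2, -0.7, 0.2]
finger_gap: 0.6
grasp_force: 0.0
```

Call:
apply_moves(
  rows=[0,0,0,0,0,0,-0.2,0,0,0,0,0,0,1,0,0,0,0,0,0,1,0,0,0,0,0,0,1,0,0,0,0,0,0,1],
)

```text
clock: 8.8
position: [0.4508, -0.2501, 0.012]
orientation: [0.001, 0.633, 0.774, 0.0]
wrist_force: [-0.6, 2.2, 8.8]
finger_gap: 0.296
grasp_force: 15.0
```

Call:
apply_moves(
  rows=[0,0,0,0,0,0,1,0,0,0,0,0,0,1,0,0,0,0,0,-0.15,1,0,0,0,0,0,-0.4,1,0,0,0,0,0,-0.5,1],
)

```text
clock: 9.3
position: [0.4514, -0.2507, 0.1145]
orientation: [0.002, 0.633, 0.774, 0.0]
wrist_force: [0.2, 0.1, -0.2]
finger_gap: 0.298
grasp_force: 15.0
```

```bash
python3 - <<'E'
from h import *
route((.448,-.24,.25,110),(.46,.05,.29,140),(.50,.34,.27,175.2),(.505,.383,.24,175.2),(.505,.383,.136,175.2))
E
```

```text
tcp [ 0.4514 -0.2507  0.1145] yaw 101.5
tilt fix [0.007 0.006 0.   ]
  wz -0.284  d [ 0.056 -0.006 -0.677] rows 3 end
  wz -0.500  d [ 0.671  0.276 -0.1  ] rows 3 
  wz -0.500  d [ 0.577  0.44  -0.1  ] rows 3 end
  wz -0.587  d [0.389 0.62  0.05 ] rows 3 
  wz -0.587  d [0.184 0.708 0.05 ] rows 3 end
  wz -0.000  d [-0.007  0.216  0.15 ] rows 2 end
  wz -0.000  d [0.   0.   0.52] rows 3 end
```

Call:
apply_moves(
  rows=[0,0,-0.28,0.05,0,-0.68,1,0,0,-0.28,0.05,0,-0.68,1,0,0,-0.28,0.05,0,-0.68,1,0,0,-0.28,0.05,0,-0.68,1],
)

```text
clock: 9.7
position: [0.4505, -0.2413, 0.2526]
orientation: [0.005, 0.574, 0.819, 0.001]
wrist_force: [0.1, 0.7, -1.7]
finger_gap: 0.297
grasp_force: 15.0
```

Call:
apply_moves(
  rows=[0,0,-0.5,0.67,0.28,-0.1,1,0,0,-0.5,0.67,0.28,-0.1,1,0,0,-0.5,0.67,0.28,-0.1,1,0,0,-0.5,0.67,0.28,-0.1,1],
)

```text
clock: 10.1
position: [0.4546, -0.0909, 0.2668]
orientation: [-0.0, 0.461, 0.888, 0.001]
wrist_force: [0.2, -1.1, -0.3]
finger_gap: 0.296
grasp_force: 15.0
```

Call:
apply_moves(
  rows=[0,0,-0.5,0.58,0.44,-0.1,1,0,0,-0.5,0.58,0.44,-0.1,1,0,0,-0.5,0.58,0.44,-0.1,1,0,0,-0.5,0.58,0.44,-0.1,1],
)

```text
clock: 10.5
position: [0.4611, 0.0542, 0.2869]
orientation: [0.0, 0.341, 0.94, 0.001]
wrist_force: [0.1, -0.9, -0.4]
finger_gap: 0.29
grasp_force: 15.0
```

Call:
apply_moves(
  rows=[0,0,-0.59,0.39,0.62,0.05,1,0,0,-0.59,0.39,0.62,0.05,1,0,0,-0.59,0.39,0.62,0.05,1,0,0,-0.59,0.39,0.62,0.05,1],
)

```text
clock: 10.9
position: [0.4816, 0.1985, 0.2755]
orientation: [-0.0, 0.193, 0.981, 0.0]
wrist_force: [-0.1, -0.2, -1.1]
finger_gap: 0.294
grasp_force: 15.0
```

Call:
apply_moves(
  rows=[0,0,-0.59,0.18,0.71,0.05,1,0,0,-0.59,0.18,0.71,0.05,1,0,0,-0.59,0.18,0.71,0.05,1,0,0,-0.59,0.18,0.71,0.05,1,0,0,-0.59,0.18,0.71,0.05,1],
)

```text
clock: 11.4
position: [0.502, 0.3394, 0.2654]
orientation: [-0.001, 0.041, 0.999, -0.001]
wrist_force: [0.2, -0.1, -0.9]
finger_gap: 0.295
grasp_force: 15.0
```

```bash
python3 - <<'E'
from h import *
route((.505,.383,.24,175.2),(.505,.383,.136,175.2))
s=sense();print(s["finger_gap"],s["q"].round(2))
cv2.imwrite("pics/s1.png",cv2.resize(read_camera("scene")[60:260,280:520,::-1],(720,600)))
E
```

```text
tcp [0.502  0.3394 0.2654] yaw 175.3
tilt fix [-0.004 -0.003  0.   ]
  wz 0.003  d [0.003 0.218 0.127] rows 2 end
  wz -0.000  d [0.   0.   0.52] rows 3 end
0.29516468873852497 [ 0.58  0.35  1.63 -0.    1.16 -0.91]
```

View pics/s1.png

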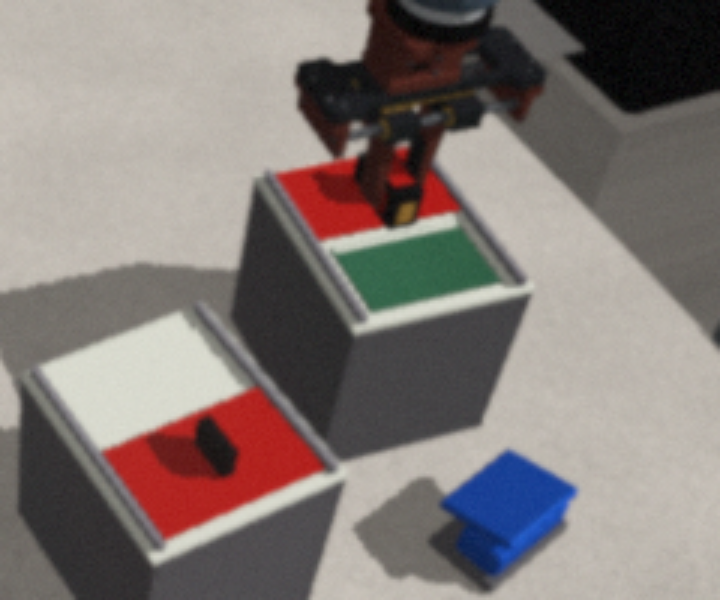

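Call:
apply_moves(
  rows=[0,0,0,0,0.22,0.13,1,0,0,0,0,0.22,0.13,1,0,0,0,0,0.22,0.13,1],
)

```text
clock: 11.75
position: [0.5054, 0.3827, 0.2398]
orientation: [-0.001, 0.041, 0.999, -0.001]
wrist_force: [0.3, 0.4, -0.5]
finger_gap: 0.295
grasp_force: 15.0
```

Call:
apply_moves(
  rows=[0,0,0,0,0,0.15,1,0,0,0,0,0,0.28,1,0,0,0,0,0,0.4,1,0,0,0,0,0,0.53,1,0,0,0,0,0,0.53,1],
)

```text
clock: 12.25
position: [0.5039, 0.3813, 0.1325]
orientation: [-0.002, 0.042, 0.999, -0.002]
wrist_force: [-0.9, -0.1, -0.9]
finger_gap: 0.295
grasp_force: 15.0
```

Call:
apply_moves(
  rows=[0,0,0,0,0,0,1],
)

```text
clock: 12.35
position: [0.5056, 0.3831, 0.1355]
orientation: [-0.0, 0.042, 0.999, -0.0]
wrist_force: [-0.8, -0.1, -0.4]
finger_gap: 0.297
grasp_force: 15.0
```

Call:
apply_moves(
  rows=[0,0,0,0,0,0.01,-0.2,0,0,0,0,0,0.01,-0.2,0,0,0,0,0,0.01,-0.2,0,0,0,0,0,0.01,-0.2,0,0,0,0,0,0.01,-0.2],
)

```text
clock: 12.85
position: [0.5057, 0.3848, 0.1331]
orientation: [0.0, 0.041, 0.999, 0.0]
wrist_force: [-0.7, -0.5, 0.7]
finger_gap: 0.597
grasp_force: 0.5
```

Call:
apply_moves(
  rows=[0,0,0,0,0,-0.15,-0.2,0,0,0,0,0,-0.3,-0.2,0,0,0,0,0,-0.5,-0.2,0,0,0,0,0,-0.7,-0.2,0,0,0,0,0,-0.85,-0.2],
)

```text
clock: 13.35
position: [0.506, 0.3848, 0.3055]
orientation: [0.001, 0.041, 0.999, 0.001]
wrist_force: [-0.0, -0.0, 0.0]
finger_gap: 0.598
grasp_force: 0.0
```

```bash
python3 - <<'E'
from h import *
im=read_camera("top"); c=cam("top")
for k in ("red","yellow","green","blue"):
    for r in rects(im,c,k,.036,12):
        if r[2]<-150 and r[1]<700: print(r)
cv2.imwrite("pics/s2.png",cv2.resize(read_camera("scene")[60:260,280:520,::-1],(480,400)))
route((.46,.05,.29,140),(.587,-.169,.2,102),(.587,-.169,.06,102),(.587,-.169,.01,102))
E
```

```text
('yellow', 587, -169, 40, 25, -78.3, [329.0, 183.0])
('green', 560, -279, 38, 26, 62.8, [365.0, 191.0])
('blue', -46, -801, 162, 141, -79.5, [526.0, 392.0])
('blue', 578, -400, 38, 28, 26.1, [405.0, 186.0])
tcp [0.5075 0.3859 0.3081] yaw 175.3
tilt fix [0.011 0.013 0.   ]
  wz 0.588  d [ 0.05  -0.847  0.045] rows 4 
  wz 0.588  d [-0.209 -0.822  0.045] rows 4 end
  wz 0.633  d [-0.595 -0.215  0.225] rows 3 
  wz 0.633  d [-0.633 -0.01   0.225] rows 3 end
  wz 0.000  d [0.  0.  0.7] rows 3 end
  wz 0.000  d [0.   0.   0.25] rows 1 end
```

View pics/s2.png

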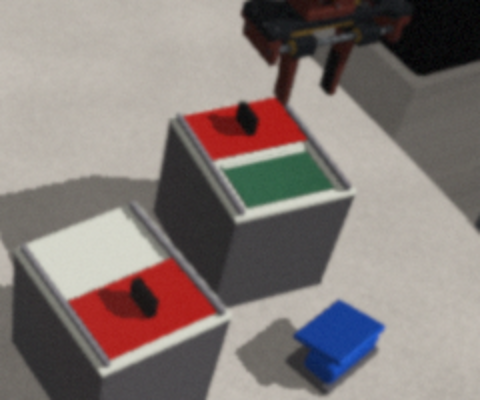

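Call:
apply_moves(
  rows=[0,0,0.59,0.05,-0.85,0.05,-0.2,0,0,0.59,0.05,-0.85,0.05,-0.2,0,0,0.59,0.05,-0.85,0.05,-0.2,0,0,0.59,0.05,-0.85,0.05,-0.2,0,0,0.59,0.05,-0.85,0.05,-0.2],
)

```text
clock: 13.95
position: [0.4805, 0.2132, 0.2916]
orientation: [-0.001, 0.196, 0.981, -0.001]
wrist_force: [0.5, 0.4, 0.1]
finger_gap: 0.601
grasp_force: 0.0
```

Call:
apply_moves(
  rows=[0,0,0.59,-0.21,-0.82,0.05,-0.2,0,0,0.59,-0.21,-0.82,0.05,-0.2,0,0,0.59,-0.21,-0.82,0.05,-0.2,0,0,0.59,-0.21,-0.82,0.05,-0.2,0,0,0.59,-0.21,-0.82,0.05,-0.2],
)

```text
clock: 14.45
position: [0.4577, 0.047, 0.2821]
orientation: [-0.0, 0.344, 0.939, -0.0]
wrist_force: [-0.2, 0.3, -0.3]
finger_gap: 0.598
grasp_force: 0.0
```

Call:
apply_moves(
  rows=[0,0,0.63,-0.6,-0.21,0.2,-0.2,0,0,0.63,-0.6,-0.21,0.2,-0.2,0,0,0.63,-0.6,-0.21,0.2,-0.2,0,0,0.63,-0.6,-0.21,0.2,-0.2],
)

```text
clock: 14.85
position: [0.5245, -0.0622, 0.2408]
orientation: [-0.001, 0.493, 0.87, -0.0]
wrist_force: [-0.2, 0.6, 0.3]
finger_gap: 0.602
grasp_force: 0.0
```

Call:
apply_moves(
  rows=[0,0,0.63,-0.63,-0.01,0.2,-0.2,0,0,0.63,-0.63,-0.01,0.2,-0.2,0,0,0.63,-0.63,-0.01,0.2,-0.2,0,0,0.63,-0.63,-0.01,0.2,-0.2,0,0,0.63,-0.63,-0.01,0.2,-0.2],
)

```text
clock: 15.35
position: [0.586, -0.1686, 0.202]
orientation: [-0.001, 0.628, 0.778, -0.0]
wrist_force: [0.8, 0.6, 0.3]
finger_gap: 0.599
grasp_force: 0.0
```

```bash
python3 - <<'E'
from h import *
s=sense(); c=cam("wrist",s); im=read_camera("wrist")
for k in("yellow","green","blue"):
    for r in rects(im,c,k,.036,100): print(r)
route((.588,-.169,.06,102),(.588,-.169,.01,102))
E
```

```text
('yellow', 485, -383, 73, 8, 89.5, [149.0, 357.0])
('yellow', 588, -169, 39, 21, -75.2, [281.0, 191.0])
('yellow', 799, -89, 72, 9, 12.3, [524.0, 157.0])
('green', 561, -280, 38, 20, 62.4, [234.0, 288.0])
('blue', 579, -404, 39, 21, 26.0, [229.0, 387.0])
('blue', 792, -118, 67, 12, -17.1, [503.0, 185.0])
tcp [ 0.5858 -0.1682  0.2025] yaw 102.2
tilt fix [-0.001 -0.002  0.   ]
  wz 0.007  d [-0.006  0.01   0.712] rows 3 end
  wz 0.000  d [0.   0.   0.25] rows 1 end
```

Call:
apply_moves(
  rows=[0,0,-0.085,-0.006,0.01,0.2,-0.2,0,0,-0.085,-0.006,0.01,0.45,-0.2,0,0,-0.085,-0.006,0.01,0.72,-0.2,0,0,-0.085,-0.006,0.01,0.88,-0.2,0,0,-0.085,-0.006,0.01,0.96,-0.2],
  force=15,
)

```text
clock: 15.9
position: [0.586, -0.1684, 0.0082]
orientation: [-0.002, 0.61, 0.792, -0.001]
wrist_force: [-0.0, 0.0, 0.7]
finger_gap: 0.598
grasp_force: 0.0
```

Call:
apply_moves(
  rows=[0,0,0,0,0,0,-0.2,0,0,0,0,0,0,1,0,0,0,0,0,0,1,0,0,0,0,0,0,1,0,0,0,0,0,0,1],
)

```text
clock: 16.4
position: [0.589, -0.1713, 0.0123]
orientation: [0.001, 0.611, 0.791, 0.0]
wrist_force: [-1.1, 1.0, 6.6]
finger_gap: 0.293
grasp_force: 15.0
```

Call:
apply_moves(
  rows=[0,0,0,0,0,0,1,0,0,0,0,0,0,1,0,0,0,0,0,-0.15,1,0,0,0,0,0,-0.4,1,0,0,0,0,0,-0.6,1],
)

```text
clock: 16.9
position: [0.5881, -0.1711, 0.1328]
orientation: [0.0, 0.611, 0.791, 0.0]
wrist_force: [0.2, -0.1, 0.0]
finger_gap: 0.293
grasp_force: 15.0
```

```bash
python3 - <<'E'
from h import *
route((.53,-.1,.26,115),(.46,.05,.29,140),(.505,.383,.26,175.2),(.505,.383,.134,175.2))
E
```

```text
tcp [ 0.5881 -0.1711  0.1328] yaw 104.6
tilt fix [0.001 0.001 0.   ]
  wz -0.346  d [ 0.417 -0.191 -0.636] rows 4 end
  wz -0.833  d [ 0.828 -0.    -0.15 ] rows 4 end
  wz -0.587  d [0.449 0.71  0.075] rows 4 
  wz -0.587  d [0.213 0.813 0.075] rows 4 end
  wz -0.000  d [0.   0.   0.63] rows 3 end
```

Call:
apply_moves(
  rows=[0,0,-0.35,0.42,-0.19,-0.64,1,0,0,-0.35,0.42,-0.19,-0.64,1,0,0,-0.35,0.42,-0.19,-0.64,1,0,0,-0.35,0.42,-0.19,-0.64,1,0,0,-0.35,0.42,-0.19,-0.64,1],
)

```text
clock: 17.4
position: [0.5305, -0.099, 0.2606]
orientation: [0.002, 0.536, 0.844, 0.001]
wrist_force: [0.5, -0.0, -0.7]
finger_gap: 0.29
grasp_force: 15.0
```

Call:
apply_moves(
  rows=[0,0,-0.83,0.83,0,-0.15,1,0,0,-0.83,0.83,0,-0.15,1,0,0,-0.83,0.83,0,-0.15,1,0,0,-0.83,0.83,0,-0.15,1,0,0,-0.83,0.83,0,-0.15,1],
)

```text
clock: 17.9
position: [0.4587, 0.0522, 0.2876]
orientation: [-0.001, 0.341, 0.94, -0.0]
wrist_force: [-0.1, -0.7, -0.4]
finger_gap: 0.292
grasp_force: 15.0
```

Call:
apply_moves(
  rows=[0,0,-0.59,0.45,0.71,0.07,1,0,0,-0.59,0.45,0.71,0.07,1,0,0,-0.59,0.45,0.71,0.07,1,0,0,-0.59,0.45,0.71,0.07,1,0,0,-0.59,0.45,0.71,0.07,1],
)

```text
clock: 18.4
position: [0.4825, 0.2187, 0.2724]
orientation: [-0.001, 0.192, 0.981, -0.001]
wrist_force: [-0.5, -0.3, -0.8]
finger_gap: 0.295
grasp_force: 15.0
```

Call:
apply_moves(
  rows=[0,0,-0.59,0.21,0.81,0.07,1,0,0,-0.59,0.21,0.81,0.07,1,0,0,-0.59,0.21,0.81,0.07,1,0,0,-0.59,0.21,0.81,0.07,1,0,0,-0.59,0.21,0.81,0.07,1],
)

```text
clock: 18.9
position: [0.5048, 0.3836, 0.2588]
orientation: [-0.001, 0.04, 0.999, -0.001]
wrist_force: [-0.1, -0.2, -1.4]
finger_gap: 0.293
grasp_force: 15.0
```

```bash
python3 - <<'E'
from h import *
route((.505,.383,.134,175.2))
s=sense();print(s["finger_gap"])
E
```

```text
tcp [0.5048 0.3836 0.2588] yaw 175.5
tilt fix [-0.003 -0.003  0.   ]
  wz 0.009  d [-0.001 -0.003  0.624] rows 3 end
0.2933410004527898
```

Call:
apply_moves(
  rows=[0,0,0,0,0,0.2,1,0,0,0,0,0,0.35,1,0,0,0,0,0,0.5,1,0,0,0,0,0,0.63,1,0,0,0,0,0,0.63,1],
)

```text
clock: 19.4
position: [0.5023, 0.3791, 0.1309]
orientation: [-0.003, 0.041, 0.999, -0.003]
wrist_force: [-1.6, -0.1, -1.2]
finger_gap: 0.298
grasp_force: 15.0
```

Call:
apply_moves(
  rows=[0,0,0,0,0,0,1],
)

```text
clock: 19.5
position: [0.5042, 0.3814, 0.1346]
orientation: [-0.001, 0.041, 0.999, -0.001]
wrist_force: [-1.8, -0.3, -0.3]
finger_gap: 0.3
grasp_force: 15.0
```

Call:
apply_moves(
  rows=[0,0,0,0,0,0.01,-0.2,0,0,0,0,0,0.01,-0.2,0,0,0,0,0,0.01,-0.2,0,0,0,0,0,0.01,-0.2,0,0,0,0,0,0.01,-0.2],
)

```text
clock: 20.0
position: [0.5044, 0.3838, 0.1332]
orientation: [0.0, 0.04, 0.999, 0.0]
wrist_force: [0.0, -0.1, 0.6]
finger_gap: 0.599
grasp_force: 0.5
```

Call:
apply_moves(
  rows=[0,0,0,0,0,-0.15,-0.2,0,0,0,0,0,-0.3,-0.2,0,0,0,0,0,-0.5,-0.2,0,0,0,0,0,-0.7,-0.2,0,0,0,0,0,-0.85,-0.2],
)

```text
clock: 20.5
position: [0.5046, 0.3838, 0.3055]
orientation: [0.001, 0.04, 0.999, 0.001]
wrist_force: [1.1, 1.0, 0.4]
finger_gap: 0.6
grasp_force: 0.0
```

```bash
python3 - <<'E'
from h import *
im=read_camera("top"); c=cam("top")
for k in ("red","yellow","green","blue"):
    for r in rects(im,c,k,.036,12):
        if (r[2]<-150 or k=="green") and r[1]<700: print(r)
route((.47,.05,.29,120),(.561,-.28,.2,62.5))
E
```

```text
('green', 524, 376, 71, 37, -5.7, [147.0, 203.0])
('green', 560, -279, 38, 26, 62.8, [365.0, 191.0])
('blue', -46, -801, 162, 141, -79.5, [526.0, 392.0])
('blue', 559, -421, 36, 29, 26.1, [412.0, 193.0])
tcp [0.5063 0.385  0.3106] yaw 175.5
tilt fix [0.012 0.014 0.   ]
  wz 0.924  d [ 0.024 -0.842  0.051] rows 4 
  wz 0.924  d [-0.37  -0.757  0.051] rows 4 end
  wz 0.958  d [-0.828 -0.215  0.225] rows 4 
  wz 0.958  d [-0.83   0.209  0.225] rows 4 end
```

Call:
apply_moves(
  rows=[0,0,0.92,0.02,-0.84,0.05,-0.2,0,0,0.92,0.02,-0.84,0.05,-0.2,0,0,0.92,0.02,-0.84,0.05,-0.2,0,0,0.92,0.02,-0.84,0.05,-0.2,0,0,0.92,0.02,-0.84,0.05,-0.2],
)

```text
clock: 21.05
position: [0.4866, 0.2143, 0.2927]
orientation: [0.0, 0.278, 0.961, -0.0]
wrist_force: [-0.7, 0.2, -0.3]
finger_gap: 0.599
grasp_force: 0.0
```

Call:
apply_moves(
  rows=[0,0,0.92,-0.37,-0.76,0.05,-0.2,0,0,0.92,-0.37,-0.76,0.05,-0.2,0,0,0.92,-0.37,-0.76,0.05,-0.2,0,0,0.92,-0.37,-0.76,0.05,-0.2,0,0,0.92,-0.37,-0.76,0.05,-0.2],
)

```text
clock: 21.55
position: [0.4691, 0.0472, 0.2827]
orientation: [0.0, 0.499, 0.867, 0.0]
wrist_force: [0.4, 0.4, 0.9]
finger_gap: 0.598
grasp_force: 0.0
```

Call:
apply_moves(
  rows=[0,0,0.96,-0.83,-0.21,0.2,-0.2,0,0,0.96,-0.83,-0.21,0.2,-0.2,0,0,0.96,-0.83,-0.21,0.2,-0.2,0,0,0.96,-0.83,-0.21,0.2,-0.2,0,0,0.96,-0.83,-0.21,0.2,-0.2],
)

```text
clock: 22.05
position: [0.5177, -0.1173, 0.2417]
orientation: [-0.0, 0.698, 0.716, -0.0]
wrist_force: [0.5, -0.2, -0.0]
finger_gap: 0.6
grasp_force: 0.0
```

Call:
apply_moves(
  rows=[0,0,0.96,-0.83,0.21,0.2,-0.2,0,0,0.96,-0.83,0.21,0.2,-0.2,0,0,0.96,-0.83,0.21,0.2,-0.2,0,0,0.96,-0.83,0.21,0.2,-0.2,0,0,0.96,-0.83,0.21,0.2,-0.2],
)

```text
clock: 22.55
position: [0.5638, -0.2817, 0.2017]
orientation: [-0.0, 0.854, 0.52, 0.0]
wrist_force: [0.3, 0.6, -1.0]
finger_gap: 0.6
grasp_force: 0.0
```

```bash
python3 - <<'E'
from h import *
s=sense(); c=cam("wrist",s); im=read_camera("wrist")
for k in("yellow","green","blue"):
    for r in rects(im,c,k,.036,100): print(r)
route((.561,-.28,.01,62.4))
E
```

```text
('green', 561, -279, 38, 20, 62.0, [275.0, 190.0])
('blue', 554, -429, 24, 21, 25.8, [332.0, 316.0])
('blue', 553, -406, 32, 12, 26.0, [324.0, 299.0])
tcp [ 0.5632 -0.2801  0.2021] yaw 62.8
tilt fix [-0.002 -0.001  0.   ]
  wz 0.013  d [-0.004 -0.01   0.96 ] rows 4 end
```

Call:
apply_moves(
  rows=[0,0,0.02,0,-0.01,0.2,-0.2,0,0,0.02,0,-0.01,0.45,-0.2,0,0,0.02,0,-0.01,0.72,-0.2,0,0,0.02,0,-0.01,0.88,-0.2,0,0,0.02,0,-0.01,0.96,-0.2],
  force=15,
)

```text
clock: 23.1
position: [0.559, -0.2765, 0.0079]
orientation: [-0.002, 0.856, 0.517, -0.001]
wrist_force: [0.3, 0.0, -0.9]
finger_gap: 0.604
grasp_force: 0.0
```

Call:
apply_moves(
  rows=[0,0,0,0,0,0,-0.2,0,0,0,0,0,0,1,0,0,0,0,0,0,1,0,0,0,0,0,0,1,0,0,0,0,0,0,1],
)

```text
clock: 23.6
position: [0.5612, -0.2808, 0.0123]
orientation: [0.001, 0.857, 0.515, 0.001]
wrist_force: [0.0, 0.5, 6.5]
finger_gap: 0.293
grasp_force: 15.0
```

Call:
apply_moves(
  rows=[0,0,0,0,0,0,1,0,0,0,0,0,0,1,0,0,0,0,0,-0.15,1,0,0,0,0,0,-0.4,1,0,0,0,0,0,-0.6,1],
)

```text
clock: 24.1
position: [0.5603, -0.2805, 0.1328]
orientation: [0.0, 0.857, 0.515, 0.0]
wrist_force: [1.1, -0.8, -0.5]
finger_gap: 0.296
grasp_force: 15.0
```

```bash
python3 - <<'E'
from h import *
route((.53,-.2,.28,62),(.45,.05,.29,40),(.505,.383,.26,-4.8))
s=sense();print(s["finger_gap"])
E
```

```text
tcp [ 0.5603 -0.2805  0.1328] yaw 62.0
tilt fix [ 0.001 -0.    -0.   ]
  wz 0.001  d [ 0.284 -0.323 -0.736] rows 4 end
  wz 0.367  d [ 0.458 -0.47  -0.025] rows 3 
  wz 0.367  d [ 0.36  -0.549 -0.025] rows 3 end
  wz 0.747  d [ 0.64  -0.549  0.075] rows 4 
  wz 0.747  d [ 0.383 -0.752  0.075] rows 4 end
0.2960786116428743
```

Call:
apply_moves(
  rows=[0,0,0,0.28,-0.32,-0.74,1,0,0,0,0.28,-0.32,-0.74,1,0,0,0,0.28,-0.32,-0.74,1,0,0,0,0.28,-0.32,-0.74,1,0,0,0,0.28,-0.32,-0.74,1],
)

```text
clock: 24.6
position: [0.5311, -0.2004, 0.2825]
orientation: [0.003, 0.857, 0.516, 0.002]
wrist_force: [-0.8, -0.3, -0.7]
finger_gap: 0.292
grasp_force: 15.0
```

Call:
apply_moves(
  rows=[0,0,0.37,0.46,-0.47,-0.03,1,0,0,0.37,0.46,-0.47,-0.03,1,0,0,0.37,0.46,-0.47,-0.03,1,0,0,0.37,0.46,-0.47,-0.03,1],
)

```text
clock: 25.0
position: [0.4883, -0.0731, 0.2833]
orientation: [-0.001, 0.902, 0.431, -0.001]
wrist_force: [-0.1, -1.3, -1.2]
finger_gap: 0.295
grasp_force: 15.0
```

Call:
apply_moves(
  rows=[0,0,0.37,0.36,-0.55,-0.03,1,0,0,0.37,0.36,-0.55,-0.03,1,0,0,0.37,0.36,-0.55,-0.03,1,0,0,0.37,0.36,-0.55,-0.03,1],
)

```text
clock: 25.4
position: [0.4491, 0.0517, 0.2897]
orientation: [-0.0, 0.94, 0.342, -0.001]
wrist_force: [0.1, -0.7, -0.6]
finger_gap: 0.289
grasp_force: 15.0
```

Call:
apply_moves(
  rows=[0,0,0.75,0.64,-0.55,0.07,1,0,0,0.75,0.64,-0.55,0.07,1,0,0,0.75,0.64,-0.55,0.07,1,0,0,0.75,0.64,-0.55,0.07,1,0,0,0.75,0.64,-0.55,0.07,1],
)

```text
clock: 25.9
position: [0.4792, 0.218, 0.275]
orientation: [0.0, 0.988, 0.152, -0.001]
wrist_force: [0.4, -0.3, -1.1]
finger_gap: 0.293
grasp_force: 15.0
```

Call:
apply_moves(
  rows=[0,0,0.75,0.38,-0.75,0.07,1,0,0,0.75,0.38,-0.75,0.07,1,0,0,0.75,0.38,-0.75,0.07,1,0,0,0.75,0.38,-0.75,0.07,1,0,0,0.75,0.38,-0.75,0.07,1],
)

```text
clock: 26.4
position: [0.5068, 0.3825, 0.2608]
orientation: [0.001, 0.999, -0.044, -0.001]
wrist_force: [0.1, -0.3, -0.4]
finger_gap: 0.296
grasp_force: 15.0
```

```bash
python3 - <<'E'
from h import *
route((.505,.383,.134,-4.8))
s=sense();print(s["finger_gap"],s["q"].round(2))
E
```

```text
tcp [0.5068 0.3825 0.2608] yaw -5.1
tilt fix [0.002 0.002 0.   ]
  wz -0.009  d [-0.009 -0.002  0.634] rows 3 end
0.29555903543105727 [ 0.63  0.4   1.57 -0.    1.17  2.29]
```

Call:
apply_moves(
  rows=[0,0,0,-0.01,0,0.2,1,0,0,0,-0.01,0,0.35,1,0,0,0,-0.01,0,0.5,1,0,0,0,-0.01,0,0.64,1,0,0,0,-0.01,0,0.64,1],
)

```text
clock: 26.9
position: [0.5019, 0.3779, 0.1305]
orientation: [0.003, 0.999, -0.046, -0.003]
wrist_force: [-1.6, 0.5, -1.1]
finger_gap: 0.293
grasp_force: 15.0
```

Call:
apply_moves(
  rows=[0,0,0,0,0,0,1],
)

```text
clock: 27.0
position: [0.5039, 0.3802, 0.1344]
orientation: [0.001, 0.999, -0.046, -0.001]
wrist_force: [-1.6, -0.2, -0.8]
finger_gap: 0.291
grasp_force: 15.0
```

Call:
apply_moves(
  rows=[0,0,0,0,0,0.01,-0.2,0,0,0,0,0,0.01,-0.2,0,0,0,0,0,0.01,-0.2,0,0,0,0,0,0.01,-0.2,0,0,0,0,0,0.01,-0.2],
)

```text
clock: 27.5
position: [0.5039, 0.3825, 0.1333]
orientation: [-0.0, 0.999, -0.045, 0.0]
wrist_force: [0.5, -0.6, 0.9]
finger_gap: 0.593
grasp_force: 0.5
```

Call:
apply_moves(
  rows=[0,0,0,0,0,-0.15,-0.2,0,0,0,0,0,-0.3,-0.2,0,0,0,0,0,-0.5,-0.2,0,0,0,0,0,-0.7,-0.2,0,0,0,0,0,-0.85,-0.2],
)

```text
clock: 28.0
position: [0.5042, 0.3827, 0.3057]
orientation: [-0.001, 0.999, -0.045, 0.001]
wrist_force: [0.3, 0.9, -0.3]
finger_gap: 0.599
grasp_force: 0.0
```

```bash
python3 - <<'E'
from h import *
im=read_camera("top"); c=cam("top")
for k in ("red","yellow","green","blue"):
    for r in rects(im,c,k,.036,12):
        if (r[2]<-150 or k=="green") and r[1]<700: print(r)
route((.46,.05,.29,10),(.50,-.37,.2,26))
E
```

```text
('green', 523, 375, 71, 36, -5.1, [148.0, 203.0])
('blue', -46, -801, 162, 141, -79.5, [526.0, 392.0])
('blue', 559, -421, 36, 29, 26.2, [412.0, 193.0])
tcp [0.506  0.384  0.3107] yaw -5.1
tilt fix [-0.013 -0.015  0.   ]
  wz -0.252  d [-0.04   0.842  0.052] rows 4 
  wz -0.252  d [-0.15   0.829  0.052] rows 4 end
  wz -0.178  d [-0.056  0.701  0.15 ] rows 3 
  wz -0.178  d [-0.121  0.693  0.15 ] rows 3 
  wz -0.178  d [-0.185  0.678  0.15 ] rows 3 end
```

Call:
apply_moves(
  rows=[0,0,-0.25,-0.04,0.84,0.05,-0.2,0,0,-0.25,-0.04,0.84,0.05,-0.2,0,0,-0.25,-0.04,0.84,0.05,-0.2,0,0,-0.25,-0.04,0.84,0.05,-0.2,0,0,-0.25,-0.04,0.84,0.05,-0.2],
)

```text
clock: 28.55
position: [0.4804, 0.2138, 0.2928]
orientation: [0.0, 1.0, 0.019, 0.0]
wrist_force: [0.0, 0.6, 0.3]
finger_gap: 0.601
grasp_force: 0.0
```

Call:
apply_moves(
  rows=[0,0,-0.25,-0.15,0.83,0.05,-0.2,0,0,-0.25,-0.15,0.83,0.05,-0.2,0,0,-0.25,-0.15,0.83,0.05,-0.2,0,0,-0.25,-0.15,0.83,0.05,-0.2,0,0,-0.25,-0.15,0.83,0.05,-0.2],
)

```text
clock: 29.05
position: [0.458, 0.0476, 0.2828]
orientation: [-0.0, 0.996, 0.085, 0.0]
wrist_force: [0.1, 0.9, 0.2]
finger_gap: 0.597
grasp_force: 0.0
```

Call:
apply_moves(
  rows=[0,0,-0.18,-0.06,0.7,0.15,-0.2,0,0,-0.18,-0.06,0.7,0.15,-0.2,0,0,-0.18,-0.06,0.7,0.15,-0.2,0,0,-0.18,-0.06,0.7,0.15,-0.2],
)

```text
clock: 29.45
position: [0.471, -0.0937, 0.2518]
orientation: [0.0, 0.991, 0.131, -0.0]
wrist_force: [-0.4, 0.1, 0.4]
finger_gap: 0.6
grasp_force: 0.0
```

Call:
apply_moves(
  rows=[0,0,-0.18,-0.12,0.7,0.15,-0.2,0,0,-0.18,-0.12,0.7,0.15,-0.2,0,0,-0.18,-0.12,0.7,0.15,-0.2,0,0,-0.18,-0.12,0.7,0.15,-0.2],
)

```text
clock: 29.85
position: [0.4852, -0.2352, 0.2217]
orientation: [0.0, 0.984, 0.178, 0.0]
wrist_force: [0.8, 1.0, -0.1]
finger_gap: 0.602
grasp_force: 0.0
```

Call:
apply_moves(
  rows=[0,0,-0.18,-0.01,1,0.15,-0.2,0,0,-0.18,-0.01,1,0.15,-0.2,0,0,-0.18,-0.01,1,0.15,-0.2,0,0,-0.18,-0.01,1,0.15,-0.2,0,0,-0.18,-0.01,1,0.15,-0.2],
)

```text
clock: 30.35
position: [0.5551, -0.4231, 0.1911]
orientation: [0.001, 0.974, 0.225, 0.0]
wrist_force: [0.0, 0.1, 1.0]
finger_gap: 0.603
grasp_force: 0.0
```

```bash
python3 - <<'E'
from h import *
s=sense(); c=cam("wrist",s); im=read_camera("wrist"); cv2.imwrite("pics/w5.png",im[:,:,::-1])
for k in("yellow","green","blue"):
    for r in rects(im,c,k,.036,100): print(r)
route((.559,-.421,.01,26))
E
```

```text
('blue', 560, -426, 38, 19, 25.9, [283.0, 190.0])
tcp [ 0.5542 -0.4209  0.1913] yaw 26.0
tilt fix [-0.001 -0.001  0.   ]
  wz 0.001  d [0.021 0.011 0.907] rows 4 end
```

View pics/w5.png

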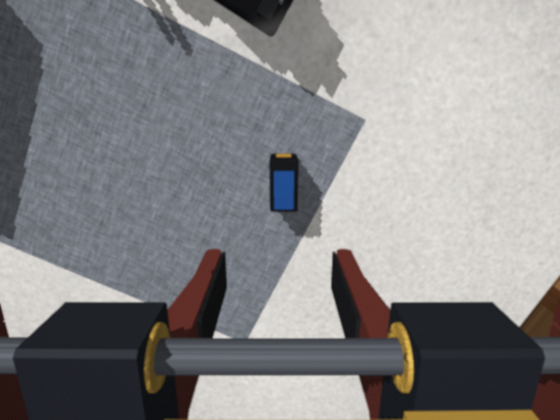

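Call:
apply_moves(
  rows=[0,0,0,0.02,0.03,0.2,-0.2,0,0,0,0.02,0.03,0.45,-0.2,0,0,0,0.02,0.03,0.7,-0.2,0,0,0,0.02,0.03,0.85,-0.2,0,0,0,0.02,0.03,0.905,-0.2],
  force=15,
)

```text
clock: 30.9
position: [0.5574, -0.42, 0.0083]
orientation: [-0.003, 0.974, 0.226, -0.002]
wrist_force: [-0.8, -0.5, -0.2]
finger_gap: 0.604
grasp_force: 0.0
```

Call:
apply_moves(
  rows=[0,0,0,0,0,0,-0.2,0,0,0,0,0,0,1,0,0,0,0,0,0,1,0,0,0,0,0,0,1,0,0,0,0,0,0,1],
)

```text
clock: 31.4
position: [0.5589, -0.425, 0.0133]
orientation: [0.001, 0.974, 0.225, 0.001]
wrist_force: [-0.8, 1.4, 5.1]
finger_gap: 0.295
grasp_force: 15.0
```

Call:
apply_moves(
  rows=[0,0,0,0,0,0,1,0,0,0,0,0,0,1,0,0,0,0,0,-0.15,1,0,0,0,0,0,-0.4,1,0,0,0,0,0,-0.6,1],
)

```text
clock: 31.9
position: [0.558, -0.4245, 0.1337]
orientation: [0.0, 0.974, 0.225, 0.0]
wrist_force: [0.5, -0.1, -0.2]
finger_gap: 0.294
grasp_force: 15.0
```

```bash
python3 - <<'E'
from h import *
route((.53,-.3,.27,22),(.45,.05,.29,10),(.505,.383,.26,-4.8))
s=sense();print(s["finger_gap"])
E
```

```text
tcp [ 0.558  -0.4245  0.1337] yaw 26.0
tilt fix [ 0.001 -0.    -0.   ]
  wz 0.134  d [ 0.147 -0.621 -0.682] rows 4 end
  wz 0.200  d [ 0.142 -0.886 -0.05 ] rows 4 
  wz 0.200  d [ 0.049 -0.896 -0.05 ] rows 4 end
  wz 0.247  d [ 0.28  -0.796  0.075] rows 4 
  wz 0.247  d [ 0.175 -0.825  0.075] rows 4 end
0.2938089998302045
```

Call:
apply_moves(
  rows=[0,0,0.13,0.15,-0.62,-0.68,1,0,0,0.13,0.15,-0.62,-0.68,1,0,0,0.13,0.15,-0.62,-0.68,1,0,0,0.13,0.15,-0.62,-0.68,1,0,0,0.13,0.15,-0.62,-0.68,1],
)

```text
clock: 32.4
position: [0.5318, -0.2984, 0.2725]
orientation: [0.002, 0.981, 0.193, 0.003]
wrist_force: [0.6, -0.7, 0.4]
finger_gap: 0.294
grasp_force: 15.0
```

Call:
apply_moves(
  rows=[0,0,0.2,0.14,-0.89,-0.05,1,0,0,0.2,0.14,-0.89,-0.05,1,0,0,0.2,0.14,-0.89,-0.05,1,0,0,0.2,0.14,-0.89,-0.05,1,0,0,0.2,0.14,-0.89,-0.05,1],
)

```text
clock: 32.9
position: [0.4883, -0.1221, 0.277]
orientation: [-0.001, 0.99, 0.142, -0.001]
wrist_force: [-0.7, -0.8, -0.1]
finger_gap: 0.295
grasp_force: 15.0
```

Call:
apply_moves(
  rows=[0,0,0.2,0.05,-0.9,-0.05,1,0,0,0.2,0.05,-0.9,-0.05,1,0,0,0.2,0.05,-0.9,-0.05,1,0,0,0.2,0.05,-0.9,-0.05,1,0,0,0.2,0.05,-0.9,-0.05,1],
)

```text
clock: 33.4
position: [0.4489, 0.053, 0.2873]
orientation: [-0.0, 0.996, 0.09, -0.0]
wrist_force: [0.1, -1.2, -0.7]
finger_gap: 0.293
grasp_force: 15.0
```

Call:
apply_moves(
  rows=[0,0,0.25,0.28,-0.8,0.07,1,0,0,0.25,0.28,-0.8,0.07,1,0,0,0.25,0.28,-0.8,0.07,1,0,0,0.25,0.28,-0.8,0.07,1,0,0,0.25,0.28,-0.8,0.07,1],
)

```text
clock: 33.9
position: [0.4774, 0.2198, 0.2724]
orientation: [0.0, 1.0, 0.024, -0.0]
wrist_force: [0.2, 0.4, 0.9]
finger_gap: 0.293
grasp_force: 15.0
```

Call:
apply_moves(
  rows=[0,0,0.25,0.17,-0.82,0.07,1,0,0,0.25,0.17,-0.82,0.07,1,0,0,0.25,0.17,-0.82,0.07,1,0,0,0.25,0.17,-0.82,0.07,1,0,0,0.25,0.17,-0.82,0.07,1],
)

```text
clock: 34.4
position: [0.5034, 0.3841, 0.2583]
orientation: [0.001, 0.999, -0.042, -0.0]
wrist_force: [0.1, -1.0, -0.2]
finger_gap: 0.296
grasp_force: 15.0
```

```bash
python3 - <<'E'
from h import *
route((.505,.383,.134,-4.8))
s=sense();print(s["finger_gap"])
E
```

```text
tcp [0.5034 0.3841 0.2583] yaw -4.8
tilt fix [0.002 0.001 0.   ]
  wz -0.000  d [0.009 0.005 0.622] rows 3 end
0.2958848840699761
```

Call:
apply_moves(
  rows=[0,0,0,0.01,0,0.2,1,0,0,0,0.01,0,0.35,1,0,0,0,0.01,0,0.5,1,0,0,0,0.01,0,0.63,1,0,0,0,0.01,0,0.63,1],
)

```text
clock: 34.9
position: [0.5025, 0.3795, 0.1302]
orientation: [0.003, 0.999, -0.043, -0.003]
wrist_force: [-2.4, 0.2, -0.7]
finger_gap: 0.294
grasp_force: 15.0
```

Call:
apply_moves(
  rows=[0,0,0,0,0,0,1],
)

```text
clock: 35.0
position: [0.5045, 0.3818, 0.1338]
orientation: [0.001, 0.999, -0.043, -0.001]
wrist_force: [-1.8, -0.2, -0.5]
finger_gap: 0.295
grasp_force: 15.0
```

Call:
apply_moves(
  rows=[0,0,0,0,0,0.01,-0.2,0,0,0,0,0,0.01,-0.2,0,0,0,0,0,0.01,-0.2,0,0,0,0,0,0.01,-0.2,0,0,0,0,0,0.01,-0.2],
)

```text
clock: 35.5
position: [0.5045, 0.3842, 0.1322]
orientation: [-0.0, 0.999, -0.042, 0.0]
wrist_force: [-1.1, -0.3, 1.3]
finger_gap: 0.595
grasp_force: 0.5
```

Call:
apply_moves(
  rows=[0,0,0,0,0,-0.15,-0.2,0,0,0,0,0,-0.3,-0.2,0,0,0,0,0,-0.5,-0.2,0,0,0,-0.25,0,-0.7,-0.2,0,0,0,-0.45,0,-0.85,-0.2],
)

```text
clock: 36.0
position: [0.4256, 0.3906, 0.2946]
orientation: [-0.0, 0.999, -0.043, 0.0]
wrist_force: [-0.8, -0.5, 1.0]
finger_gap: 0.599
grasp_force: 0.0
```

Call:
apply_moves(
  rows=[0,0,0,0,0,0,-0.2,0,0,0,0,0,0,-0.2],
)

```text
clock: 36.2
position: [0.4256, 0.3911, 0.2943]
orientation: [-0.001, 0.999, -0.042, 0.001]
wrist_force: [-0.8, -1.2, -0.3]
finger_gap: 0.601
grasp_force: 0.0
```

```bash
python3 - <<'E'
from h import *
a=read_camera("top"); s=sense(); c=cam("wrist",s); w=read_camera("wrist")
for k,z in(("red",.186),("green",.18)):
    for r in rects(w,c,k,z,800): print(r)
cv2.imwrite("pics/tw.png",cv2.resize(np.hstack([a,w])[:,:,::-1],(800,300),interpolation=cv2.INTER_AREA))
route((.416,.3905,.193,-4.8))
E
```

```text
('red', 384, 394, 191, 153, 85.1, [280.0, 247.0])
('green', 535, 413, 65, 17, -70.5, [233.0, 65.0])
('green', 512, 382, 121, 69, 85.2, [291.0, 101.0])
tcp [0.426  0.3904 0.2924] yaw -4.9
tilt fix [0.002 0.001 0.   ]
  wz -0.002  d [-0.05   0.004  0.497] rows 2 end
```

View pics/tw.png

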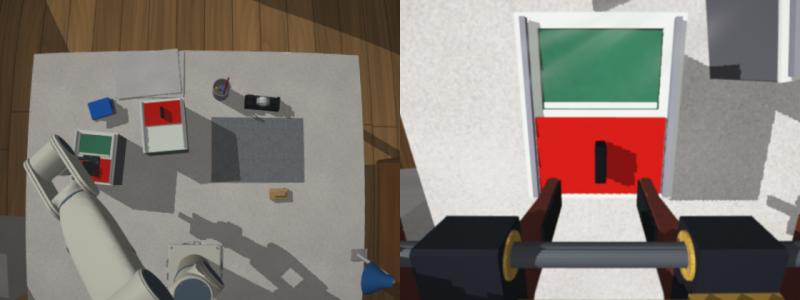

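Call:
apply_moves(
  rows=[0,0,0,-0.05,0,0.2,-0.2,0,0,0,-0.05,0,0.4,-0.2,0,0,0,-0.05,0,0.495,-0.2,0,0,0,-0.05,0,0.495,-0.2,0,0,0,-0.05,0,0.495,1],
  force=15,
)

```text
clock: 36.8
position: [0.4163, 0.3912, 0.1934]
orientation: [0.001, 0.999, -0.043, -0.001]
wrist_force: [-0.1, 0.7, 0.7]
finger_gap: 0.54
grasp_force: 0.0
```

Call:
apply_moves(
  rows=[0,0,0,0,0,0,1,0,0,0,0,0,0,1,0,0,0,0,0,0,1,0,0,0,0,0,0,1,0,0,0,0,0,0,1],
)

```text
clock: 37.3
position: [0.4159, 0.3901, 0.1948]
orientation: [0.001, 0.999, -0.042, 0.0]
wrist_force: [0.2, -7.8, 4.7]
finger_gap: 0.134
grasp_force: 15.0
```

Call:
apply_moves(
  rows=[0,0,0,0,0,0,1,0,0,0,0,0,0,1],
)

```text
clock: 37.5
position: [0.4159, 0.3901, 0.1948]
orientation: [0.001, 0.999, -0.042, 0.0]
wrist_force: [1.2, -6.9, 5.7]
finger_gap: 0.136
grasp_force: 15.0
```

Call:
apply_moves(
  rows=[0,0,0,0.1,0.005,0,1,0,0,0,0.2,0.005,0,1,0,0,0,0.3,0.005,0,1,0,0,0,0.4,0.005,0,1,0,0,0,0.42,0.005,0,1],
)

```text
clock: 38.0
position: [0.5012, 0.3829, 0.1948]
orientation: [0.0, 0.999, -0.043, 0.0]
wrist_force: [-3.7, -2.6, 7.2]
finger_gap: 0.137
grasp_force: 15.0
```

Call:
apply_moves(
  rows=[0,0,0,0.02,0,0,1,0,0,0,0.05,0,0,1,0,0,0,0.05,0,0,1,0,0,0,0.05,0,0,1],
)

```text
clock: 38.4
position: [0.5083, 0.3823, 0.1947]
orientation: [0.0, 0.999, -0.042, -0.001]
wrist_force: [-4.9, -2.8, 6.8]
finger_gap: 0.137
grasp_force: 15.0
```

Call:
apply_moves(
  rows=[0,0,0,0.02,0,0,1,0,0,0,0.03,0,0,1,0,0,0,0.03,0,0,1],
)

```text
clock: 38.7
position: [0.5108, 0.382, 0.1942]
orientation: [0.001, 0.999, -0.042, -0.004]
wrist_force: [-17.5, -0.1, 10.8]
finger_gap: 0.136
grasp_force: 15.0
```

Call:
apply_moves(
  rows=[0,0,0,-0.01,0,0,-0.2,0,0,0,-0.01,0,0,-0.2,0,0,0,-0.01,0,0,-0.2,0,0,0,-0.01,0,0,-0.2,0,0,0,-0.01,0,0,-0.2],
)

```text
clock: 39.2
position: [0.5136, 0.3821, 0.1941]
orientation: [-0.0, 0.999, -0.043, 0.0]
wrist_force: [-0.0, 0.0, -0.2]
finger_gap: 0.553
grasp_force: 0.0
```

Call:
apply_moves(
  rows=[0,0,0,0,0,-0.2,-0.2,0,0,0,0,0,-0.4,-0.2,0,0,0,-0.2,0,-0.6,-0.2,0,0,0,-0.4,0,-0.7,-0.2,0,0,0,-0.5,0,-0.7,-0.2],
)

```text
clock: 39.7
position: [0.4128, 0.3917, 0.338]
orientation: [-0.002, 0.999, -0.042, 0.002]
wrist_force: [0.1, -0.3, 0.4]
finger_gap: 0.602
grasp_force: 0.0
```

```bash
python3 - <<'E'
from h import *
a=read_camera("top"); s=sense(); c=cam("wrist",s); w=read_camera("wrist"); b=read_camera("scene")
for k,z in(("red",.186),("green",.18)):
    for r in rects(w,c,k,z,800): print(r)
cv2.imwrite("pics/fin.png",cv2.resize(np.hstack([b,w])[:,:,::-1],(800,300),interpolation=cv2.INTER_AREA))
E
```

```text
('red', 309, 315, 94, 30, 17.0, [361.0, 290.0])
('red', 508, 382, 140, 90, 85.1, [280.0, 76.0])
```

View pics/fin.png

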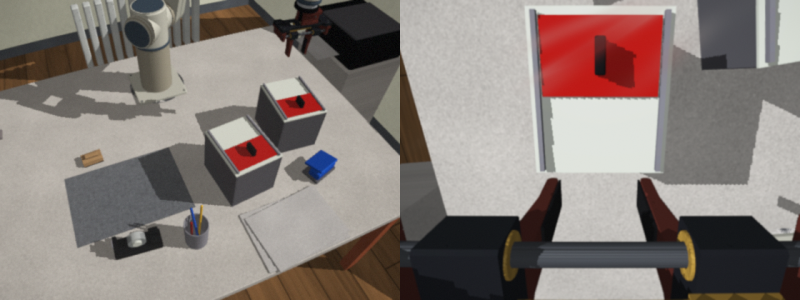

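```bash
python3 -c "
from cell import *
print(job_done())"
```

```text
the job is handed in; nothing more can be done
None
```

I posted all four cartridges that were there (red, yellow, green, blue) through the flap of the open box and pushed its shutter fully shut, up against its stop; the full box stayed shut, no bystander looks moved in the last pictures, and I handed in at about 40 s.

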